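# Walk the tall display carton onto its mark

### The arm

A 7-joint arm with a two-finger parallel gripper is mounted at the origin on the work surface. World frame = base frame: x ahead of the robot, y to its left, z up, the work surface at z = 0. Lengths are in m, angles in rad, forces in N, time in s.
With the tool pointing down it reaches from about 0.35 to 0.9 m from the base axis. Payload 8.1 kg.
Tool frame: the origin (TCP) lies between the finger pads; the fingertips stand 19 mm ahead of it and the grasp point (between the pads) is the TCP; y points along the fingers, x is the direction in which the jaws open and shut, and the axes are right-handed (so a half turn about y gives the same grasp; the last joint's range is limited). The gripper opens to 92 mm and grips with 3 to 60 N. Pads are 19 mm wide; open, the fingers measure 130 mm over their backs; the gripper's body (75 mm by 190 mm) begins 47 mm behind the grasp point.
Start: joints at [-0.103, 0.434, 0.025, 1.573, -0.012, 1.134, -0.075], TCP at [0.625, -0, 0.246] pointing down, gripper open.
Joint ranges: [-2.62, 2.62], [-0.44, 2.09], [-1.27, 1.32], [0.08, 2.57], [-1.32, 4.46], [0.12, 2], [-2.74, 2.74]. Speed limits (rad/s): [2.22, 2.22, 3.01, 3.01, 3.14, 3.14, 3.14].

### API

Orientations are given as a rotation vector (axis times angle).
In Python, from cell import arm gives the robot as it stands.
- The arm moves only by the tool move_arm, never from a script. Its argument "series" is a list of rows, each an object of numbers: "x", "y", "z": the shift along the tool's x, y, z in cm; "rx", "ry", "rz": the turn, a rotation vector about the tool's x, y, z in rad. In form: [{"x": .., "y": .., "z": .., "rx": .., "ry": .., "rz": ..}, ...]. A call has 1 to 12 rows; each row shifts and turns the pose as measured when the row begins, along the tool's axes as they then stand; what a row does not reach is not made up. A row lasts 1/8 s, in which the tool goes at most 62.5 mm and 10.7 degrees, less where a joint would pass 70% of its speed; a pose out of reach is approached as far as the arm can. A call is refused whole if a number of a shift passes 6.25 or a number of a turn 0.188, either way. A call with a gripper value outside its range is refused whole. "jaw" is the finger opening in cm, from 0 to 9.18, set as the call begins (left out, the last holds). The fingers move at their own pace and stop on an object; "newtons" is the grip in N (left out, the last holds). Time passes only in rows, so rows that do not move let the fingers close. It gives the time, the measured TCP pose, the force and the opening at its end, in the units of the state.
- arm.observe(): the state, without advancing time (a new reading comes with each control period).
- arm.get_image(name): name is "scene" or "side" or "wrist"; returns the picture (420x560x3 uint8, blue, green, red); there is no depth.
- arm.camera_params(name): a dict with "K" (3x3 intrinsics, pixels), "R" (3x3) and "t" (3): a world point X has camera coordinates R X + t; the wrist camera has in their place "tool_from_camera" (4x4, takes a point from camera to tool coordinates, whose origin is the TCP and whose axes are the tool frame's). Camera axes: x right, y down, z forward; pixel columns grow to the right and rows downward; lengths in m; the calibration is good to about 2 mm. A picture is of the moment at which its call begins: read the wrist's pose just before it. camera_params takes no time and is no camera call.
- arm.sign_off(): hands the job in, once; it reports no verdict.
The state is a dict: "clock": time; "joints": joint angles; "dq": joint speeds; "joint_efforts": joint torques, N m; "position": TCP position; "ee_rot": TCP orientation; "force": force on the tool from outside, world axes, zero at the start; "ft_torque": the same for the moment, N m; "width": opening from 0.0 (shut) to 1.0 (fully open).
Only numpy, scipy, OpenCV 4.12 (cv2) and the standard library are available. Lean on these libraries where they do the work, as an engineer would, in place of code of your own. Each camera call takes 0.05 s, during which the arm holds its last target.

### The job

At the dental trade stand, walk the tall white carton onto the blue mark the way one walks a heavy box: holding it by its top, tip it onto the bottom edge at one of its narrow ends, swing the raised end round towards the blue mark and set it down flat, then tip it onto the other end and swing the first end round after it (one long swing on each end is enough). Never lift the whole carton clear of the table, and do not disturb the teal carton. Leave the white carton standing upright and let go of, centred on the blue mark with its long side along the mark's long side.

Things in the scene. Friction and masses are not known exactly. Their poses are not given: they have to be found in the camera images.
- white_carton: Tall rigid white carton with teal and grey panels, loose: 55 mm (its x) x 150 mm (its y) x 220 mm tall, 0.6 to 0.9 kg, evenly spread. Origin: centre of the underside, z up; bottom corners at x +-27.5, y +-75 mm; narrow ends face +y and -y. Starts upright on the table (z = 0), x within 25 degrees of world x. Grip it at the top, from above, across the 55 mm side.
- end_a (a point): Middle of the white carton's bottom edge at its +y narrow end (carton frame 0, 75, 0 mm).
- end_b (a point): Middle of the white carton's bottom edge at its -y narrow end (carton frame 0, -75, 0 mm).
- blue_mark: Flat blue rectangle stuck on the black cloth, 75 mm (its x) x 170 mm (its y), no obstacle, fixed. Origin at its centre, 64 to 78 mm along the carton's +x or -x from the carton's centre at the start, at most 10 mm off sideways, turned at most 6 degrees from the carton. An orange mark of the same size lies on the carton's other side: not the place.
- teal_carton: Bystander: a teal carton of the same size and shape (55 x 150 x 220 mm, origin at the centre of its underside), standing off to one side, loose. Leave it alone.
There are look-alikes about, which are no part of the job. What is shaped like the white_carton but green is not meant.

How it is judged:
On the way, in this order (a step that is already met when the one before it is completed fails the run):
1. the carton is tipped onto one narrow end: that end stays on the table (under 10 mm up, within 30 mm of its start) while the other, raised more than 12 mm, has swung more than 30 mm (((height (world z) of end_a above 0.012 m and height (world z) of end_b below 0.01 m and distance of end_a from where it was at the start of the episode above 0.03 m and distance of end_b from where it was at the start of the episode below 0.03 m) or (height (world z) of end_b above 0.012 m and height (world z) of end_a below 0.01 m and distance of end_b from where it was at the start of the episode above 0.03 m and distance of end_a from where it was at the start of the episode below 0.03 m))), for 0.05 s.
2. the carton is set down flat again (within 3.5 degrees, both ends under 7 mm) (angle between white_carton's own z axis and vertical below 0.061 rad and height (world z) of each of end_a, end_b below 0.007 m), for 0.05 s.
3. the carton is tipped again onto one end (under 10 mm up) with the other raised more than 12 mm, and now both ends are more than 30 mm from their start (distance of each of end_a, end_b from where it was at the start of the episode above 0.03 m and ((height (world z) of end_a above 0.012 m and height (world z) of end_b below 0.01 m) or (height (world z) of end_b above 0.012 m and height (world z) of end_a below 0.01 m))), for 0.05 s.
At the end, for the whole second after the job is handed in: The white carton stands upright (within 3 degrees) and at rest on the table, its centre within 20 mm of the blue mark's centre and its long side within 10 degrees of the mark's long side (horizontal distance between white_carton and blue_mark below 0.02 m and angle between the y axis of white_carton and the y axis of blue_mark, either way round below 0.175 rad and angle between white_carton's own z axis and vertical below 0.05 rad and height (world z) of white_carton below 0.005 m and linear speed of white_carton below 0.02 m/s); the robot touches nothing.
It fails at once if the white carton is lifted clear of the table (both ends more than 15 mm up) (height (world z) of each of end_a, end_b above 0.015 m).
It fails at once if the white carton topples (more than 35 degrees) (angle between white_carton's own z axis and vertical above 0.61 rad).
It fails at once if the teal carton is moved more than 20 mm or tipped over (distance of teal_carton from where it was at the start of the episode above 0.02 m or angle between teal_carton's own z axis and vertical above 0.3 rad).
It also fails if it takes over 38 s, if anything falls off the work surface, if the arm or the gripper's body presses on something with over 40 N, if the wrist force passes 120 N, or if a joint passes its speed limit or range.

## Working session

There is one attempt and no reset: what is moved stays moved. The work goes in short steps, Python scripts to look and compute and a tool call to move; the robot and the scene stay as the last step left them, time stands still between calls to the robot, and variables do not carry over. Pictures are saved under pics/ and viewed, and the job is handed in when it is done.

Besides the shell and the picture viewer there is one more tool, called after ">>>" by a JSON object that holds its "api" and its "payload". move_arm: Moves the arm, as the interface text tells. Its arguments: {"type":"object","properties":{"series":{"type":"array","items":{"type":"object","properties":{"x":{"type":"number"},"y":{"type":"number"},"z":{"type":"number"},"rx":{"type":"number"},"ry":{"type":"number"},"rz":{"type":"number"}}}},"jaw":{"type":"number"},"newtons":{"type":"number"}},"required":["series"]}

```bash
mkdir -p pics; ls
python3 - <<'E'
from cell import arm
import cv2
print(arm.observe())
for n in ["scene","side","wrist"]:
    cv2.imwrite(f"pics/{n}0.png",arm.get_image(n)); print(n,arm.camera_params(n))
E
```

```text
pics
{'clock': 0.0, 'joints': array([-0.10258489,  0.43517944,  0.02496051,  1.57410161, -0.01160222,
        1.13399394, -0.07506361]), 'dq': array([ 0.0004005 ,  0.00076613,  0.00040072,  0.00031174, -0.00042434,
       -0.00028942, -0.00154002]), 'joint_efforts': array([ 3.89017032e-04, -6.67853522e+01,  9.84863900e-01, -3.14464223e+01,
       -6.05165795e-02,  4.27553023e-02,  1.12382318e-04]), 'position': array([ 6.24516780e-01, -5.63440458e-05,  2.44970111e-01]), 'ee_rot': array([-1.57092771e+00,  1.23304702e-03,  1.17303472e-03]), 'force': array([ 0.59355275, -0.82756938,  0.58533443]), 'ft_torque': array([-0.04071128, -0.01226262, -0.0468942 ]), 'width': 1.0025141736990093}
scene {'K': array([[487.69445712,   0.        , 272.14885714],
       [  0.        , 487.69445712, 215.88332405],
       [  0.        ,   0.        ,   1.        ]]), 'R': array([[-0.84093782,  0.54112492,  0.00272187],
       [ 0.51393707,  0.80024071, -0.30900404],
       [-0.16938793, -0.25845431, -0.95105683]]), 't': array([ 0.44723788, -0.27730306,  1.39811913])}
side {'K': array([[463.12951451,   0. 
[... 160 characters left out ...]
28563,  0.00745572],
       [ 0.49338925,  0.68497452, -0.53607551],
       [-0.3204725 , -0.42980218, -0.84413711]]), 't': array([ 0.40131484, -0.23139009,  1.4662947 ])}
wrist {'K': array([[314.30416624,   0.        , 278.75376415],
       [  0.        , 314.30416624, 206.1546702 ],
       [  0.        ,   0.        ,   1.        ]]), 'tool_from_camera': array([[ 9.99999328e-01,  4.33028850e-04,  1.07514365e-03,
        -5.86490601e-04],
       [-9.13027474e-04, -2.77130366e-01,  9.60831893e-01,
        -1.39586433e-01],
       [ 7.14022882e-04, -9.60832229e-01, -2.77129785e-01,
         7.46710245e-02],
       [ 0.00000000e+00,  0.00000000e+00,  0.00000000e+00,
         1.00000000e+00]])}
```

View pics/scene0.png

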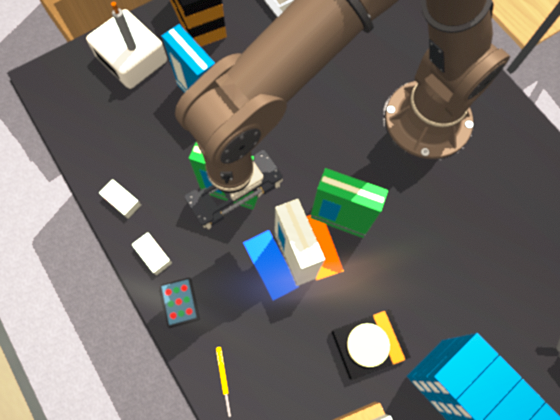

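View pics/side0.png

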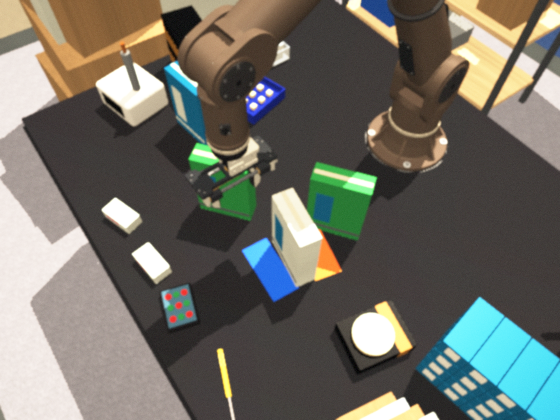

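View pics/wrist0.png

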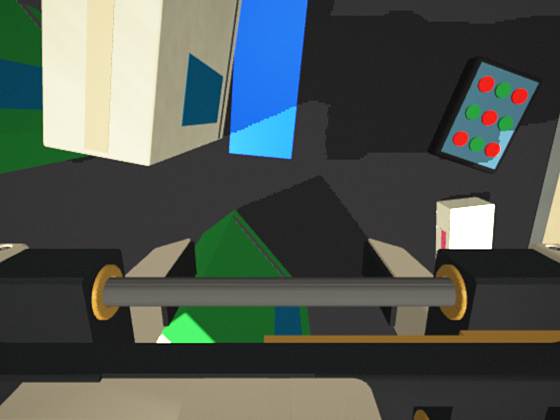

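Run:
```python
import cv2,numpy as np
a=cv2.imread("pics/scene0.png")[180:310,180:400];b=cv2.imread("pics/side0.png")[180:310,180:400]
cv2.imwrite("pics/c0.png",np.hstack([cv2.resize(i,None,fx=1.8*2,fy=1.8*2,interpolation=cv2.INTER_CUBIC)[:, :] for i in [a]]))
cv2.imwrite("pics/c1.png",cv2.resize(b,None,fx=3.6,fy=3.6,interpolation=cv2.INTER_CUBIC))
```

```text
(no output)
```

View pics/c0.png

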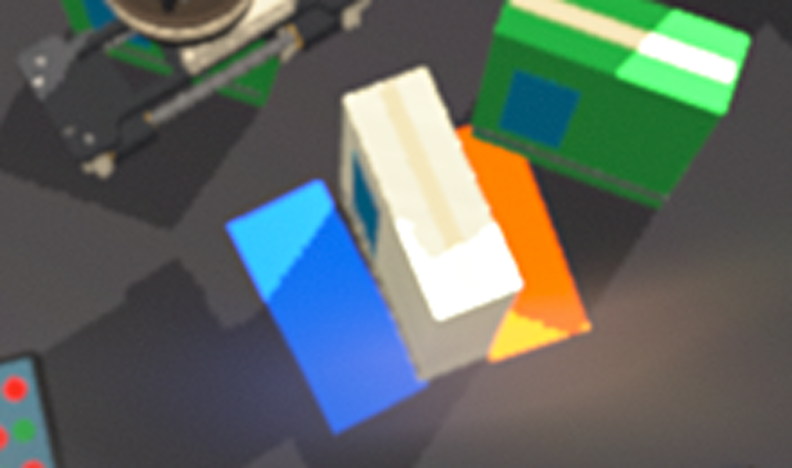

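View pics/c1.png

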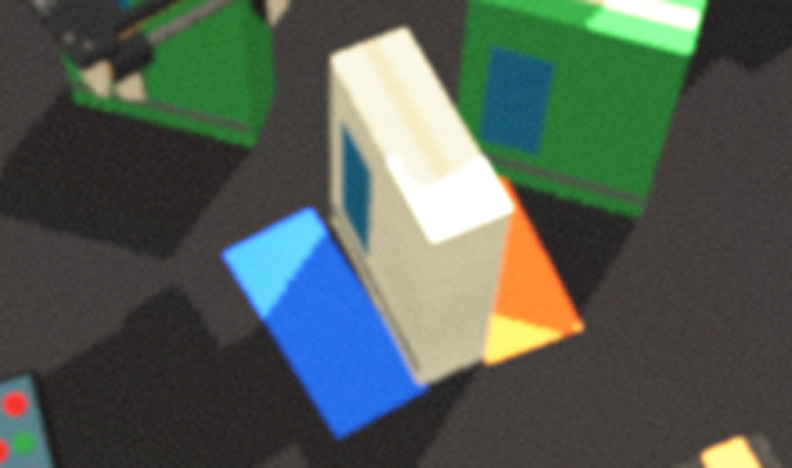

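```bash
cat > h.py <<'E'
import cv2,numpy as np
from cell import arm
def ray(n,px,z):
    p=arm.camera_params(n); d=np.linalg.inv(p["K"])@[px[0],px[1],1]
    d=p["R"].T@d; c=-p["R"].T@p["t"]
    return (c+d*(z-c[2])/d[2])[:2]
def rect(P):
    P=np.array(P); c=P.mean(0); e=[P[(i+1)%4]-P[i] for i in range(4)]
    L=[np.linalg.norm(x) for x in e]
    l=(e[1]-e[3]) if L[1]+L[3]>L[0]+L[2] else (e[0]-e[2])
    if l[1]<0:l=-l
    return c,np.round(L,4),np.degrees(np.arctan2(-l[0],l[1]))
E
python3 - <<'E'
from h import *
f=lambda L:np.array(L)/3.6+180-0.36
for n,t,b in [("scene",[(343,98),(428,67),(522,288),(440,320)],[(226,225),(321,180),(428,382),(335,433)]),
 ("side",[(331,58),(406,28),(513,209),(433,243)],[(222,255),(313,208),(428,387),(338,438)])]:
    print(n,"top",rect([ray(n,p,.22) for p in f(t)]),"blue",rect([ray(n,p,0) for p in f(b)]))
    o=ray(n,f((490,340)),0);print("orange-ish",o)
    print("bottom corner",ray(n,f((427,382)),0))
print(np.round([ray("scene",p,.22) for p in [(329,171),(387,187)]],3), [ray("scene",(180,28),.22)])
E
```

```text
scene top (array([0.54346914, 0.12824125]), array([0.0565, 0.1499, 0.0529, 0.1502]), np.float64(-11.091653178258674)) blue (array([0.60873276, 0.11109168]), array([0.0774, 0.168 , 0.0754, 0.1711]), np.float64(-5.356652420075449))
orange-ish [0.52487502 0.19708074]
bottom corner [0.57964692 0.19782377]
side top (array([0.54359183, 0.13195278]), array([0.0546, 0.1495, 0.0549, 0.1489]), np.float64(-11.090953866052788)) blue (array([0.60818794, 0.11616936]), array([0.0789, 0.1688, 0.075 , 0.1689]), np.float64(-5.446671277178177))
orange-ish [0.51994444 0.20070596]
bottom corner [0.57709343 0.19998141]
[[0.406 0.043]
 [0.319 0.145]] [array([ 0.49930664, -0.4806267 ])]
```

White carton: scene (300,240), the only tall white box. The green ones at (350,200) and (225,175), and the small white boxes at (120,198) and (150,253), are look-alikes. The crops confirm this: blue mark on its left (+x), orange on its right. Plan: pivot on end_b first with the grip near end_a, then regrip near end_b.

>>> {"api": "move_arm", "payload": {"series": [{"y": -4}, {"x": -2.4, "z": 5.6}, {"x": -2.4, "z": 5.6}, {"x": -2.5, "z": 5.7}, {"ry": 0.1}, {"ry": 0.095}, {}], "jaw": 9.18, "newtons": 55}}

```text
invalid input
```

Run:
```python
from h import *
from scipy.spatial.transform import Rotation as R
s=arm.observe(); print(s["clock"],s["position"],s["ee_rot"],s["joints"])
T=R.from_rotvec(s["ee_rot"]).as_matrix(); print(np.round(T,3))
C=np.array([.5435,.130]);u=np.array([.1925,.981]);g=np.r_[C+.04*u,.2]
print("tool delta",T.T@(g-s["position"])*100)
im=arm.get_image("wrist");cv2.imwrite("pics/w1.png",im)
cv2.imwrite("pics/s1.png",arm.get_image("side"))
```

```text
0.15 [ 6.24632830e-01 -6.19468209e-05  2.45142687e-01] [-1.57089958e+00  1.03974534e-03  8.36573921e-04] [-0.1025886   0.43504305  0.02500151  1.57387574 -0.01161911  1.13401819
 -0.07511648]
[[ 1.    -0.001  0.   ]
 [-0.    -0.     1.   ]
 [-0.001 -1.    -0.   ]]
tool delta [-7.34007633  4.52128665 16.92971252]
```

View pics/w1.png

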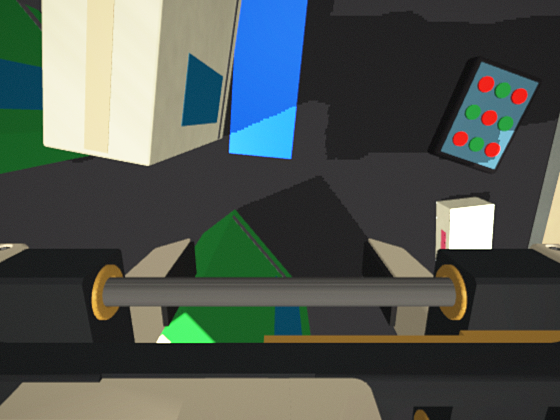

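View pics/s1.png

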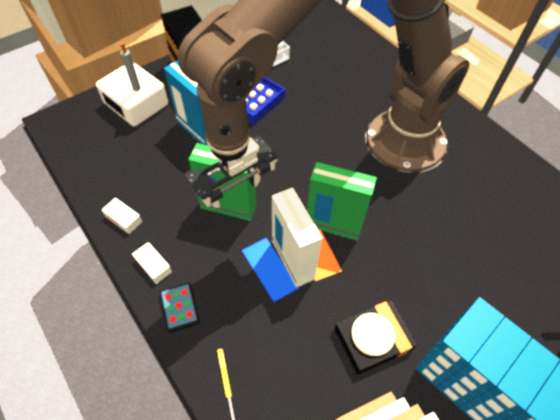

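The arm hasn't moved; I think the call was refused for its incomplete rows, so I'm resending with full ones.

>>> {"api": "move_arm", "payload": {"series": [{"x": 0, "y": -4, "z": 0, "rx": 0, "ry": 0, "rz": 0}, {"x": -2.4, "y": 0, "z": 5.6, "rx": 0, "ry": 0, "rz": 0}, {"x": -2.4, "y": 0, "z": 5.6, "rx": 0, "ry": 0, "rz": 0}, {"x": -2.5, "y": 0, "z": 5.7, "rx": 0, "ry": 0, "rz": 0}, {"x": 0, "y": 0, "z": 0, "rx": 0, "ry": 0.1, "rz": 0}, {"x": 0, "y": 0, "z": 0, "rx": 0, "ry": 0.095, "rz": 0}, {"x": 0, "y": 0, "z": 0, "rx": 0, "ry": 0, "rz": 0}], "jaw": 9.1, "newtons": 55}}

```text
clock: 1.12
position: [0.5497, 0.1735, 0.2857]
ee_rot: [-1.565, 0.158, -0.156]
force: [0.8, 0.0, 0.5]
width: 0.993
```

```bash
cat > d.py <<'E'
from h import *
from scipy.spatial.transform import Rotation as R
def st(show=True):
    s=arm.observe(); T=R.from_rotvec(s["ee_rot"]).as_matrix()
    yaw=np.degrees(np.arctan2(T[1,0],T[0,0]))
    if show: print("t",s["clock"],"p",np.round(s["position"],4),"yaw",round(yaw,2),"tilt",np.round(np.degrees([T[2,2],-T[2,0]]),2),"F",np.round(s["force"],1),"M",np.round(s["ft_torque"],2),"w",round(s["width"]*.092,4))
    return s,T
E
python3 - <<'E'
from d import *
s,T=st()
C=np.array([.5435,.130]);u=np.array([.1925,.981]);g=np.r_[C+.04*u,.2]
print("tool delta",T.T@(g-s["position"])*100)
cv2.imwrite("pics/w2.png",arm.get_image("wrist"))
cv2.imwrite("pics/s2.png",arm.get_image("side"))
E
```

```text
t 1.125 p [0.5497 0.1735 0.2857] yaw -11.46 tilt [0.  0.1] F [0.8 0.  0.5] M [ 0.04 -0.04  0.  ] w 0.0914
tool delta [ 0.24892189  8.56547109 -0.38827694]
```

View pics/w2.png

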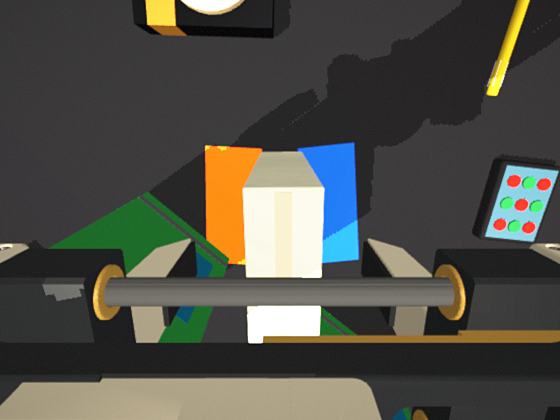

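View pics/s2.png

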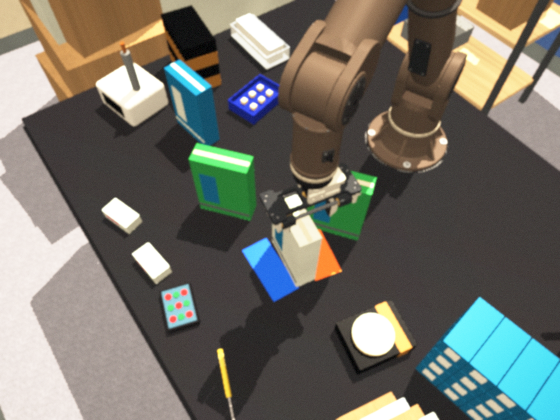

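Wrist view: carton top (244–325, 187–340) sits centred between the pads. Descend and grip.

>>> {"api": "move_arm", "payload": {"series": [{"x": 0.2, "y": 3, "z": -0.4, "rx": 0, "ry": 0, "rz": 0}, {"x": 0, "y": 3, "z": 0, "rx": 0, "ry": 0, "rz": 0}, {"x": 0, "y": 2.5, "z": 0, "rx": 0, "ry": 0, "rz": 0}], "jaw": 9.1, "newtons": 55}}

```text
clock: 1.6
position: [0.5533, 0.1674, 0.2007]
ee_rot: [-1.563, 0.151, -0.156]
force: [0.4, 0.1, 0.1]
width: 0.995
```

>>> {"api": "move_arm", "payload": {"series": [{"x": 0, "y": 0, "z": 0, "rx": 0, "ry": 0, "rz": 0}, {"x": 0, "y": 0, "z": 0, "rx": 0, "ry": 0, "rz": 0}, {"x": 0, "y": 0, "z": 0, "rx": 0, "ry": 0, "rz": 0}, {"x": 0, "y": 0, "z": 0, "rx": 0, "ry": 0, "rz": 0}, {"x": 0, "y": 0, "z": 0, "rx": 0, "ry": 0, "rz": 0}, {"x": 0, "y": 0, "z": 0, "rx": 0, "ry": 0, "rz": 0}], "jaw": 4.5, "newtons": 55}}

```text
clock: 2.35
position: [0.5538, 0.1665, 0.2019]
ee_rot: [-1.564, 0.15, -0.155]
force: [1.4, 0.8, -3.6]
width: 0.6
```

Run:
```python
from d import *
s,T=st()
```

```text
t 2.35 p [0.5538 0.1665 0.2019] yaw -11.13 tilt [ 0.12 -0.19] F [ 1.4  0.8 -3.6] M [ 0.07 -0.26  0.03] w 0.0552
```

>>> {"api": "move_arm", "payload": {"series": [{"x": 0, "y": -0.44, "z": -0.8, "rx": 0.04, "ry": 0, "rz": 0}, {"x": 0, "y": -0.44, "z": -0.8, "rx": 0.04, "ry": 0, "rz": 0}], "jaw": 4.5, "newtons": 55}}

```text
clock: 2.6
position: [0.5501, 0.1521, 0.2099]
ee_rot: [-1.482, 0.14, -0.156]
force: [-0.7, -0.5, -4.0]
width: 0.597
```

Run:
```python
from d import *
s,T=st()
print(s["position"]+T@[0,.2019,-.113])
```

```text
t 2.6 p [0.5501 0.1521 0.2099] yaw -10.92 tilt [ 4.79 -0.13] F [-0.7 -0.5 -4. ] M [-0.51 -0.03  0.03] w 0.0549
[ 0.53246937  0.05804694 -0.00072834]
```

>>> {"api": "move_arm", "payload": {"series": [{"x": 0, "y": -0.42, "z": -0.8, "rx": 0.04, "ry": 0, "rz": 0}, {"x": 0, "y": -0.42, "z": -0.8, "rx": 0.04, "ry": 0, "rz": 0}], "jaw": 4.5, "newtons": 55}}

```text
clock: 2.85
position: [0.5468, 0.1352, 0.2171]
ee_rot: [-1.401, 0.131, -0.159]
force: [-1.0, -0.3, -2.4]
width: 0.595
```

Run:
```python
from d import *
s,T=st()
P=s["position"]+T@[0,.2019,-.113];print(P)
n=T.T@[0,0,1];print("up in tool",n)
# per row: yaw -0.078 about world z through pivot
w=-0.078*n; r=R.from_rotvec(w).as_matrix(); p=np.array([0,.2019,-.113]); print("rot",w,"shift cm",(p-r@p)*100)
cv2.imwrite("pics/s3.png",arm.get_image("side"))
```

```text
t 2.85 p [0.5468 0.1352 0.2171] yaw -10.87 tilt [ 9.46 -0.16] F [-1.  -0.3 -2.4] M [-0.49  0.29 -0.04] w 0.0547
[ 0.53270076  0.0584092  -0.00073322]
up in tool [ 0.00280429 -0.98626339  0.16515646]
rot [-0.00021873  0.07692854 -0.0128822 ] shift cm [ 0.60876902 -0.00145226 -0.01900909]
```

View pics/s3.png

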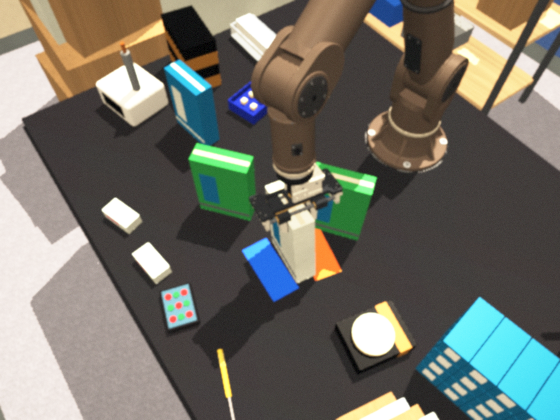

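The +y (lower right) end at about (300,280) is up. Swing it towards blue.

>>> {"api": "move_arm", "payload": {"series": [{"x": 0.61, "y": 0, "z": -0.02, "rx": 0, "ry": 0.077, "rz": -0.013}, {"x": 0.61, "y": 0, "z": -0.02, "rx": 0, "ry": 0.077, "rz": -0.013}, {"x": 0.61, "y": 0, "z": -0.02, "rx": 0, "ry": 0.077, "rz": -0.013}, {"x": 0.61, "y": 0, "z": -0.02, "rx": 0, "ry": 0.077, "rz": -0.013}, {"x": 0.61, "y": 0, "z": -0.02, "rx": 0, "ry": 0.077, "rz": -0.013}], "jaw": 4.5, "newtons": 55}}

```text
clock: 3.52
position: [0.5761, 0.1238, 0.218]
ee_rot: [-1.358, 0.413, -0.495]
force: [0.6, 0.8, -3.5]
width: 0.598
```

Run:
```python
from d import *
s,T=st()
P=s["position"]+T@[0,.2019,-.113];print(P, s["position"]+T@[0,.2019,.037])
cv2.imwrite("pics/s4.png",arm.get_image("side"))
```

```text
t 3.525 p [0.5761 0.1238 0.218 ] yaw -34.05 tilt [ 9.64 -0.19] F [ 0.6  0.8 -3.5] M [-0.09 -0.17  0.02] w 0.055
[ 5.33343553e-01  5.92588942e-02 -2.30312432e-05] [0.61606016 0.18182112 0.0252052 ]
```

View pics/s4.png

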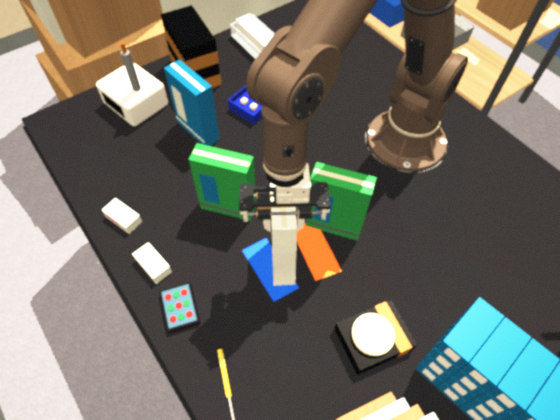

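Swung: white now spans from end_b near (285,225) to the raised end at (285,285) over the blue mark. Set down.

>>> {"api": "move_arm", "payload": {"series": [{"x": 0, "y": 0.48, "z": 0.83, "rx": -0.042, "ry": 0, "rz": 0}, {"x": 0, "y": 0.48, "z": 0.83, "rx": -0.042, "ry": 0, "rz": 0}, {"x": 0, "y": 0.48, "z": 0.83, "rx": -0.042, "ry": 0, "rz": 0}, {"x": 0, "y": 0.45, "z": 0.83, "rx": -0.042, "ry": 0, "rz": 0}, {"x": 0, "y": 0, "z": 0, "rx": 0, "ry": 0, "rz": 0}], "jaw": 4.5, "newtons": 55}}

```text
clock: 4.2
position: [0.5959, 0.1552, 0.2017]
ee_rot: [-1.528, 0.463, -0.465]
force: [1.3, 5.8, 1.6]
width: 0.598
```

Run:
```python
from d import *
s,T=st()
print(s["position"]+T@[0,.2019,-.113], s["position"]+T@[0,.2019,.037])
```

```text
t 4.2 p [0.5959 0.1552 0.2017] yaw -33.89 tilt [-0.38 -0.19] F [1.3 5.8 1.6] M [ 1.45 -0.05 -0.07] w 0.0551
[5.32719512e-01 5.99011359e-02 5.30436555e-04] [ 6.16354144e-01  1.84417156e-01 -4.74128089e-04]
```

Run:
```python
from d import *
for n,p,z in [("side",(249,218),0),("side",(196,208),0),("side",(254,167),.22),("side",(256,150),.22),("side",(192,146),.22),("side",(308,165),.22),("side",(304,185),.22),("side",(358,237),0)]: print(p,np.round(ray(n,p,z),3))
s,T=st(0)
for x in (-.065,.065): print("finger",s["position"]+T@[x,0,-.076])
for x in (-.095,.095): print("body",s["position"]+T@[x,0,-.076-.04])
```

```text
(249, 218) [ 0.565 -0.044]
(196, 208) [ 0.669 -0.161]
(254, 167) [ 0.542 -0.04 ]
(256, 150) [ 0.507 -0.081]
(192, 146) [ 0.63  -0.185]
(308, 165) [0.431 0.032]
(304, 185) [0.476 0.074]
(358, 237) [0.356 0.182]
finger [0.49959384 0.1283486  0.20196342]
finger [0.60751116 0.05586639 0.20239064]
body [0.45238728 0.11187099 0.20213271]
body [0.61011259 0.00593546 0.20275711]
```

>>> {"api": "move_arm", "payload": {"series": [{"x": 0, "y": 0, "z": 0, "rx": 0, "ry": 0, "rz": 0}, {"x": 0, "y": 0, "z": 0, "rx": 0, "ry": 0, "rz": 0}, {"x": 0, "y": 0, "z": 0, "rx": 0, "ry": 0, "rz": 0}, {"x": 0, "y": 0, "z": 0, "rx": 0, "ry": 0, "rz": 0}, {"x": 0, "y": 0, "z": -1, "rx": 0.006, "ry": 0, "rz": 0}, {"x": 0, "y": 0, "z": -2.5, "rx": 0, "ry": 0, "rz": 0}, {"x": 0, "y": 0, "z": -2.5, "rx": 0, "ry": 0, "rz": 0}, {"x": 0, "y": 0, "z": -1.5, "rx": 0, "ry": 0, "rz": 0}, {"x": 0, "y": 0, "z": 0, "rx": 0, "ry": 0, "rz": 0}], "jaw": 9.1, "newtons": 55}}

```text
clock: 5.32
position: [0.5514, 0.0867, 0.2023]
ee_rot: [-1.522, 0.462, -0.469]
force: [0.1, 0.3, -0.4]
width: 0.991
```

Run:
```python
from d import *
s,T=st()
for n in ("scene","side"):
  im=arm.get_image(n)[180:310,180:400];cv2.imwrite(f"pics/{n}5.png",cv2.resize(im,None,fx=3.6,fy=3.6,interpolation=cv2.INTER_CUBIC))
cv2.imwrite("pics/w5.png",arm.get_image("wrist"))
```

```text
t 5.325 p [0.5514 0.0867 0.2023] yaw -34.03 tilt [-0.03 -0.27] F [ 0.1  0.3 -0.4] M [0.02 0.02 0.03] w 0.0912
```

View pics/scene5.png

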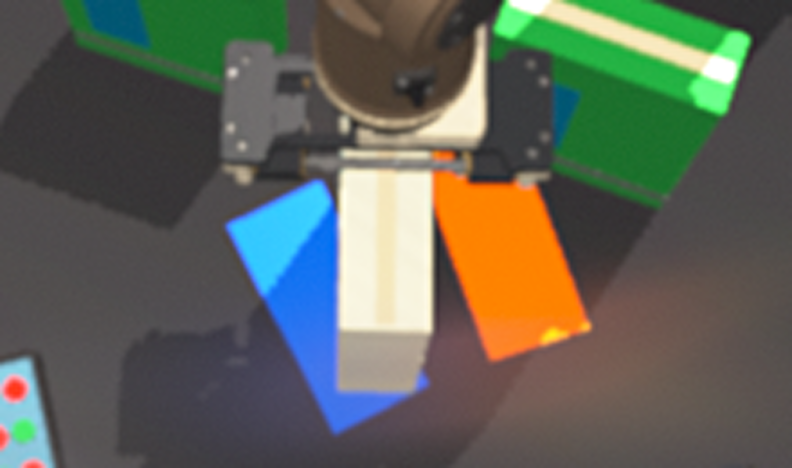

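View pics/side5.png

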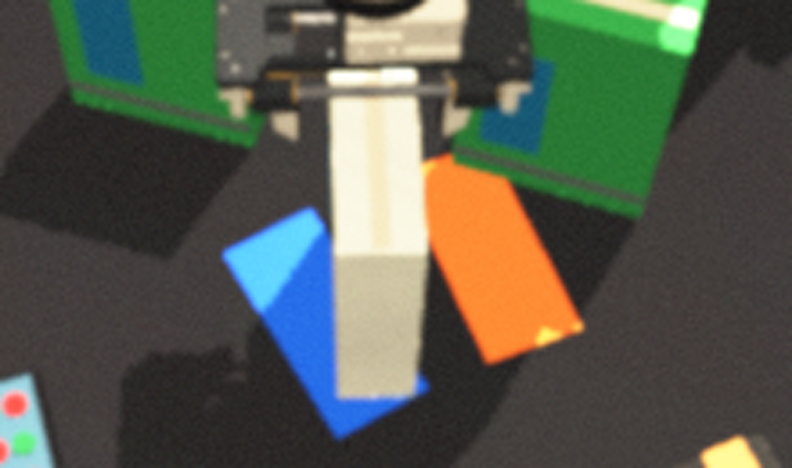

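View pics/w5.png

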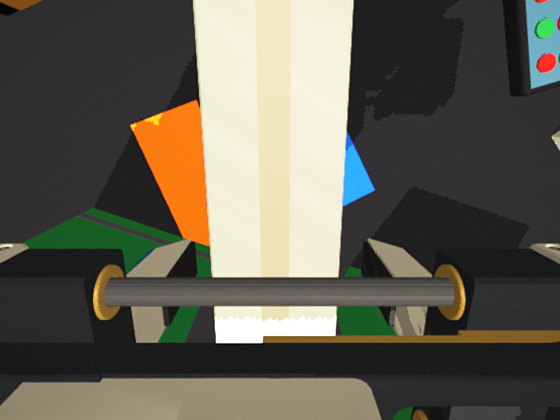

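Run:
```python
from h import *
f=lambda L:np.array(L)/3.6+180-0.36
for n,b,t in [("scene",[(338,390),(418,392)],[(338,330),(433,332)]),("side",[(338,397),(415,397)],[(335,254),(428,255)])]:
    for q,z in((b,0),(t,.22)):
        w=np.array([ray(n,p,z) for p in f(q)]);d=w[0]-w[1];print(n,z,w.mean(0),np.linalg.norm(d),np.degrees(np.arctan2(d[1],d[0])))
```

```text
scene 0 [0.6124873  0.18434662] 0.056818277407275644 -34.17084894464374
scene 0.22 [0.61459305 0.18477413] 0.05611884759967261 -33.95158467646648
side 0 [0.6132783  0.18803179] 0.054916948344749715 -35.85642391434017
side 0.22 [0.61483933 0.18822807] 0.05593263271575863 -36.50577603864923
```

>>> {"api": "move_arm", "payload": {"series": [{"x": 0, "y": 0, "z": 0, "rx": 0, "ry": 0, "rz": 0}, {"x": 0, "y": 0, "z": 0, "rx": 0, "ry": 0, "rz": 0}, {"x": 0, "y": 0, "z": 0, "rx": 0, "ry": 0, "rz": 0}, {"x": 0, "y": 0, "z": 0, "rx": 0, "ry": 0, "rz": 0}, {"x": 0, "y": 0, "z": 0, "rx": 0, "ry": 0, "rz": 0}, {"x": 0, "y": 0, "z": 0, "rx": 0, "ry": 0, "rz": 0}], "jaw": 4.5, "newtons": 55}}

```text
clock: 6.22
position: [0.5527, 0.0909, 0.2017]
ee_rot: [-1.522, 0.458, -0.464]
force: [-0.9, -0.1, 0.6]
width: 0.599
```

>>> {"api": "move_arm", "payload": {"series": [{"x": 0, "y": -0.46, "z": 0.85, "rx": -0.042, "ry": 0, "rz": 0}, {"x": 0, "y": -0.46, "z": 0.85, "rx": -0.042, "ry": 0, "rz": 0}, {"x": 0, "y": -0.46, "z": 0.85, "rx": -0.042, "ry": 0, "rz": 0}, {"x": 0, "y": -0.46, "z": 0.85, "rx": -0.042, "ry": 0, "rz": 0}], "jaw": 4.5, "newtons": 55}}

```text
clock: 6.72
position: [0.5719, 0.1194, 0.2177]
ee_rot: [-1.687, 0.512, -0.435]
force: [0.6, 0.3, -2.7]
width: 0.595
```

Run:
```python
from d import *
s,T=st()
p=np.array([0,.2023,.117])
P=s["position"]+T@p;print(P)
n=T.T@[0,0,1]
w=0.083*n; r=R.from_rotvec(w).as_matrix(); print("rot",w,"shift cm",(p-r@p)*100)
cv2.imwrite("pics/s6.png",arm.get_image("side"))
```

```text
t 6.725 p [0.5719 0.1194 0.2177] yaw -33.92 tilt [-9.83 -0.19] F [ 0.6  0.3 -2.7] M [ 0.61 -0.27  0.05] w 0.0548
[ 0.61746361  0.18583334 -0.00169593]
rot [ 0.00027737 -0.081769   -0.01423917] shift cm [ 0.66812383 -0.00151542  0.02171698]
```

View pics/s6.png

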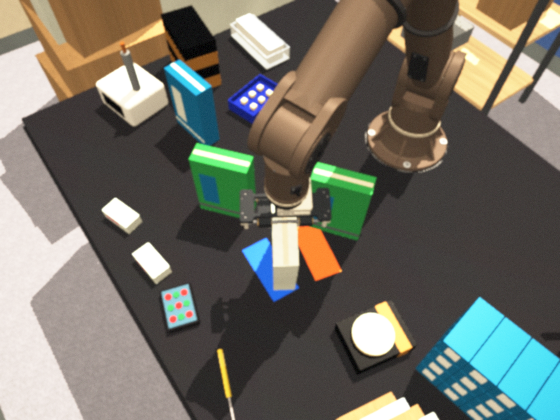

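End_b side is up, pivot at (285,285) on the blue. Swing end_b round.

>>> {"api": "move_arm", "payload": {"series": [{"x": 0.64, "y": 0, "z": 0.02, "rx": 0, "ry": -0.082, "rz": -0.014}, {"x": 0.64, "y": 0, "z": 0.02, "rx": 0, "ry": -0.082, "rz": -0.014}, {"x": 0.64, "y": 0, "z": 0.02, "rx": 0, "ry": -0.082, "rz": -0.014}, {"x": 0.64, "y": 0, "z": 0.02, "rx": 0, "ry": -0.082, "rz": -0.014}, {"x": 0.64, "y": 0, "z": 0.02, "rx": 0, "ry": -0.082, "rz": -0.014}, {"x": 0.64, "y": 0, "z": 0.02, "rx": 0, "ry": -0.082, "rz": -0.014}], "jaw": 4.5, "newtons": 55}}

```text
clock: 7.52
position: [0.6098, 0.1071, 0.218]
ee_rot: [-1.746, 0.066, -0.057]
force: [-0.2, -1.5, 0.3]
width: 0.594
```

Run:
```python
from d import *
s,T=st()
print(s["position"]+T@[0,.2018,.113],s["position"]+T@[0,.2018,-.037])
cv2.imwrite("pics/s7.png",arm.get_image("side"))
```

```text
t 7.525 p [0.6098 0.1071 0.218 ] yaw -4.37 tilt [-10.03  -0.08] F [-0.2 -1.5  0.3] M [ 0.31 -0.03  0.  ] w 0.0547
[ 6.15883467e-01  1.82794257e-01 -4.92631270e-04] [0.60460081 0.03554139 0.02576178]
```

View pics/s7.png

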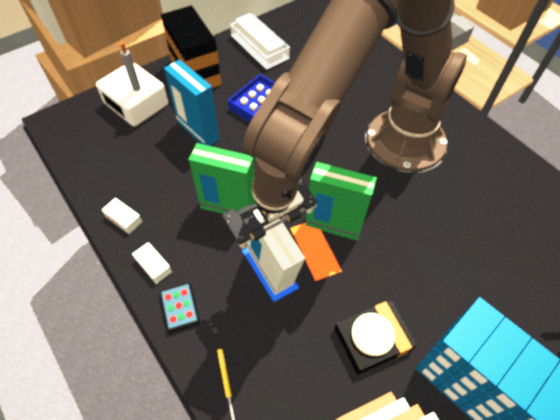

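Carton lies over the blue mark; set down.

>>> {"api": "move_arm", "payload": {"series": [{"x": 0, "y": 0.49, "z": -0.87, "rx": 0.0435, "ry": 0, "rz": 0}, {"x": 0, "y": 0.49, "z": -0.87, "rx": 0.0435, "ry": 0, "rz": 0}, {"x": 0, "y": 0.49, "z": -0.87, "rx": 0.0435, "ry": 0, "rz": 0}, {"x": 0, "y": 0.46, "z": -0.87, "rx": 0.0435, "ry": 0, "rz": 0}, {"x": 0, "y": 0, "z": 0, "rx": 0, "ry": 0, "rz": 0}], "jaw": 4.5, "newtons": 55}}

```text
clock: 8.2
position: [0.607, 0.0688, 0.2018]
ee_rot: [-1.566, 0.062, -0.064]
force: [-1.5, -4.1, 3.1]
width: 0.594
```

Run:
```python
from d import *
s,T=st()
print(s["position"]+T@[0,.2018,.113],s["position"]+T@[0,.2018,-.037],s["position"]+T@[0,.2018,.038])
```

```text
t 8.2 p [0.607  0.0688 0.2018] yaw -4.57 tilt [ 0.21 -0.07] F [-1.5 -4.1  3.1] M [-1.24  0.42 -0.01] w 0.0546
[6.16297150e-01 1.82158345e-01 3.68331487e-04] [ 6.04349594e-01  3.26358796e-02 -1.68439903e-04] [6.10323372e-01 1.07397112e-01 9.99457922e-05]
```

>>> {"api": "move_arm", "payload": {"series": [{"x": 0, "y": 0, "z": 0, "rx": 0, "ry": 0, "rz": 0}, {"x": 0, "y": 0, "z": 0, "rx": 0, "ry": 0, "rz": 0}, {"x": 0, "y": 0, "z": 0, "rx": 0, "ry": 0, "rz": 0}, {"x": 0, "y": 0, "z": 0, "rx": 0, "ry": 0, "rz": 0}, {"x": 0, "y": -2.5, "z": 0, "rx": 0, "ry": 0, "rz": 0}, {"x": 0, "y": -5, "z": 0, "rx": 0, "ry": 0, "rz": 0}, {"x": 0, "y": -5, "z": 0, "rx": 0, "ry": 0, "rz": 0}, {"x": 0, "y": 0, "z": -5, "rx": 0, "ry": 0, "rz": 0}, {"x": 0, "y": 0, "z": -5, "rx": 0, "ry": 0, "rz": 0}, {"x": 0, "y": 0, "z": -5, "rx": 0, "ry": 0, "rz": 0}, {"x": 0, "y": 0, "z": 0, "rx": 0, "ry": 0, "rz": 0}], "jaw": 9.1, "newtons": 55}}

```text
clock: 9.57
position: [0.5955, -0.0802, 0.3299]
ee_rot: [-1.567, 0.056, -0.059]
force: [0.5, 0.2, -0.1]
width: 0.988
```

Run:
```python
from d import *
s,T=st()
for n in ("scene","side"):
  full=arm.get_image(n);cv2.imwrite(f"pics/{n}8f.png",full)
  im=full[180:310,180:400];cv2.imwrite(f"pics/{n}8.png",cv2.resize(im,None,fx=3.6,fy=3.6,interpolation=cv2.INTER_CUBIC))
```

```text
t 9.575 p [ 0.5955 -0.0802  0.3299] yaw -4.19 tilt [ 0.19 -0.09] F [ 0.5  0.2 -0.1] M [0.04 0.07 0.04] w 0.0909
```

View pics/scene8.png

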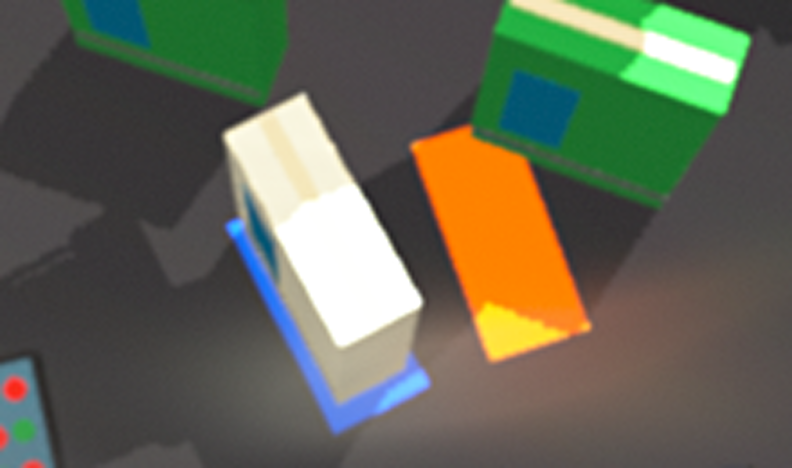

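View pics/side8.png

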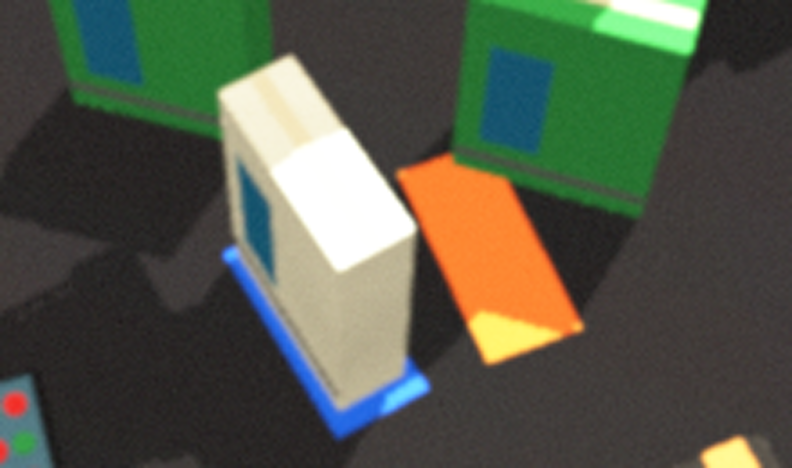

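View pics/side8f.png

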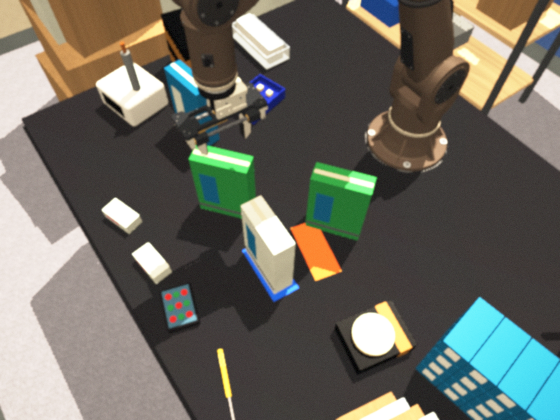

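Run:
```python
from h import *
f=lambda L:np.array(L)/3.6+180-0.36
for n,t in [("scene",[(224,134),(304,93),(421,302),(341,347)]),("side",[(219,94),(292,55),(414,231),(339,272)])]:
    print(n,rect([ray(n,p,.22) for p in f(t)]))
```

```text
scene (array([0.60875055, 0.10562618]), array([0.0556, 0.1489, 0.0547, 0.1499]), np.float64(-4.475766143465466))
side (array([0.60932255, 0.11052255]), array([0.0551, 0.1501, 0.0533, 0.1483]), np.float64(-5.033641163542788))
```

```bash
python3 -c "
from cell import arm
print(arm.sign_off())"
```

```text
the job is handed in; nothing more can be done
None
```

I walked the white carton onto the blue mark and handed the job in at about 10 s of the 38 s allowed; sign-off gave no verdict.

**Walk:** With the grip near end_a, I tipped it about 9.5° onto end_b, swung end_a about 23° and set it down flat. I then regripped near end_b, tipped it about 10° onto end_a and swung end_b about 29° round. After setting it down I let go and backed away. By the tool pose, the pivot end stayed within about 2 mm of table height each time, and the raised end was about 25 mm up.

**Last checks:**
- **Position:** the carton's centre is about 5.5 mm from the mark's centre in each of the two fixed views. The two views disagree by about 5 mm in absolute position.
- **Angle:** its long side is within 1° of the mark's long side.
- **State:** it stands upright with the gripper well clear and no contact force. The arm never came near the teal carton at stand height, though I did not re-measure its position.

**Mishap:** the first move call was refused as invalid, probably because some rows left out numbers, and nothing moved. I resent it with complete rows.

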